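# Put the harmonica build samples back in build order

### The job

The four build samples have been put back on each other's wooden rests: exchange them so that each lies on its own, the thin zinc reed plate on the rest with one stud, the bare black comb on two studs, the comb with its metal plate on three and the finished harmonica on four; the empty rest without studs is free for parking one meanwhile. Leave each one the right way up as it is now, centred on its rest and straight along it, lying on both ribs, and do not disturb the dropper bottle.

Things in the scene. Friction and masses are not known exactly. Their poses are not given: they have to be found in the camera images.
- reed_plate: thin flat shiny zinc reed plate, 190 long, 19 wide, 6 high: the longest and thinnest of the four things on the rests. Origin: middle of its underside; y along its length, x across, z up. It starts on both ribs of a wrong rest, up to 15 degrees askew; grasp it across its width at the middle, between the ribs (12 mm free below it).
- bare_comb: bare black moulded comb, all black, flat, 152 long, 26 wide, 14 high. Origin: middle of its underside; y along its length, x across, z up. It starts on both ribs of a wrong rest, up to 15 degrees askew; grasp it across its width at the middle, between the ribs (12 mm free below it).
- comb_with_plate: comb with a metal reed plate fixed on its top: black slotted body with a light metal strip along the top, 164 long, 20 wide, 30 high to the highest detail (body 23). Origin: middle of its underside; y along its length, x across, z up. It starts on both ribs of a wrong rest, up to 15 degrees askew; grasp it across its width at the middle, between the ribs (12 mm free below it).
- harmonica: finished harmonica with grey metal cover plates, standing on its mouth rail, 122 long, 26 wide at the rail, 34 high: the shortest and tallest of the four. Origin: middle of its underside; y along its length, x across, z up. It starts on both ribs of a wrong rest, up to 15 degrees askew; grasp it across its width at the middle, between the ribs (12 mm free below it).
- rest_one: fixed light-wood rest, base 84 x 144 x 6 mm, with one dark steel stud head (13 mm wide, 2 high, 22 apart) along one long side, at x = +33. Two felt-topped cross ribs (50 across, 16 along, tops 18 mm above the origin) lie at y = +-42 mm. Origin: centre of underside; z up, y along its length (roughly away from the robot), x across. Home of the reed plate.
- rest_two: fixed light-wood rest, base 84 x 144 x 6 mm, with two dark steel stud heads (13 mm wide, 2 high, 22 apart) along one long side, at x = +33. Two felt-topped cross ribs (50 across, 16 along, tops 18 mm above the origin) lie at y = +-42 mm. Origin: centre of underside; z up, y along its length (roughly away from the robot), x across. Home of the bare comb.
- rest_three: fixed light-wood rest, base 84 x 144 x 6 mm, with three dark steel stud heads (13 mm wide, 2 high, 22 apart) along one long side, at x = +33. Two felt-topped cross ribs (50 across, 16 along, tops 18 mm above the origin) lie at y = +-42 mm. Origin: centre of underside; z up, y along its length (roughly away from the robot), x across. Home of the comb with plate.
- rest_four: fixed light-wood rest, base 84 x 144 x 6 mm, with four dark steel stud heads (13 mm wide, 2 high, 22 apart) along one long side, at x = +33. Two felt-topped cross ribs (50 across, 16 along, tops 18 mm above the origin) lie at y = +-42 mm. Origin: centre of underside; z up, y along its length (roughly away from the robot), x across. Home of the finished harmonica.
- rest_plain: fixed light-wood rest, base 84 x 144 x 6 mm, no studs. Two felt-topped cross ribs (50 across, 16 along, tops 18 mm above the origin) lie at y = +-42 mm. Origin: centre of underside; z up, y along its length (roughly away from the robot), x across. It is empty at the start: the free spot to park a thing on.
- dropper_bottle: small clear dropper bottle with a pointed tip, 25 across, 84 high, standing behind the rests; a bystander. Its origin is the centre of its underside.

How it is judged:
At the end, for the whole second after the job is handed in: Each sample is at rest on both ribs of its own rest (underside 14 to 22 mm above the rest's underside), its origin within 15 mm of the rest's centre horizontally, its length within 0.2 rad of the rest's length (either way round), upright within 0.1 rad (horizontal distance between reed_plate and rest_one below 0.015 m and angle between the y axis of reed_plate and the y axis of rest_one, either way round below 0.2 rad and z of reed_plate in the frame of rest_one between 0.014 and 0.022 m and angle between each of reed_plate, bare_comb, comb_with_plate, harmonica's own z axis and vertical below 0.1 rad and linear speed of each of reed_plate, bare_comb, comb_with_plate, harmonica below 0.01 m/s and angular speed of each of reed_plate, bare_comb, comb_with_plate, harmonica below 0.1 rad/s and horizontal distance between bare_comb and rest_two below 0.015 m and angle between the y axis of bare_comb and the y axis of rest_two, either way round below 0.2 rad and z of bare_comb in the frame of rest_two between 0.014 and 0.022 m and horizontal distance between comb_with_plate and rest_three below 0.015 m and angle between the y axis of comb_with_plate and the y axis of rest_three, either way round below 0.2 rad and z of comb_with_plate in the frame of rest_three between 0.014 and 0.022 m and horizontal distance between harmonica and rest_four below 0.015 m and angle between the y axis of harmonica and the y axis of rest_four, either way round below 0.2 rad and z of harmonica in the frame of rest_four between 0.014 and 0.022 m); the robot touches nothing.
It fails at once if the dropper bottle is moved by more than 20 mm or tipped (distance of dropper_bottle from where it was at the start of the episode above 0.02 m or angle between dropper_bottle's own z axis and vertical above 0.35 rad).
It also fails if it takes over 122 s, if anything falls off the work surface, if the arm or the gripper's body presses on something with over 40 N, if the wrist force passes 120 N, or if a joint passes its speed limit or range.

### The arm

A 6-joint arm with a two-finger parallel gripper is mounted at the origin on a cart in front of the work surface, level with it; the furniture and walls round the work are solid. World frame = base frame: x ahead of the robot, y to its left, z up, the work surface at z = 0. Lengths are in m, angles in rad, forces in N, time in s.
With the tool pointing down it reaches from about 0.375 to 0.975 m from the base axis. Payload 3.8 kg.
Tool frame: the origin (TCP) lies midway between the tips of the shut fingers; the grasp point (between the pads) lies 19 mm behind it; x points along the fingers, y is the direction in which the jaws open and shut, and the axes are right-handed (so a half turn about x gives the same grasp; the last joint's range is limited). The gripper opens to 88 mm and grips with 3 to 60 N. Pads are 18 mm wide; open, the fingers measure 123 mm over their backs; the gripper's body (75 mm by 187 mm) begins 45 mm behind the grasp point.
Start: joints at [-1.381, 0.264, 1.604, -0, 1.274, -0.037], TCP at [0.152, -0.658, 0.239] pointing down, gripper open.
Joint ranges: [-2.63, 2.63], [-0.94, 2.18], [0.31, 2.57], [-1.31, 4.45], [0, 2.66], [-2.55, 2.55]. Speed limits (rad/s): [2.57, 2.57, 3.14, 3.14, 3.14, 3.14].

### API

Orientations are given as a unit quaternion [x, y, z, w].
In Python, from rig import observe, eyes, robot gives the robot as it stands.
- The arm moves only by the tool send_rows, never from a script. Its argument "motion" is a list of rows, each a list of 5 numbers: the opening, from -1 (shut) to 1 (fully open), then the shift along the tool's x, y, z in m, then the turn about the tool's x in rad. A call has exactly 10 rows; each row is the pose to reach, as a shift and turn from the pose commanded when the call began, along the tool's axes at that moment; what a row does not reach only later rows make up. A row lasts 1/8 s, in which the tool goes at most 62.5 mm and 10.7 degrees, less where a joint would pass 70% of its speed; a pose out of reach is approached as far as the arm can. A call with a gripper value outside its range is refused whole. The fingers move at their own pace and stop on an object; "grip_force" is the grip in N (left out, the last holds). Time passes only in rows, so rows that repeat a pose let the fingers close, or fill a call up. It gives the time, the measured TCP pose, the force and the opening at its end, in the units of the state.
- observe(): the state, without advancing time (a new reading comes with each control period).
- eyes.grab_frame(name): name is "scene" or "top"; returns (picture, depth): 384x512x3 uint8, red, green, blue; 384x512 float32, m along the optical axis (not along the pixel's ray), 0 where there is no reading.
- eyes.calibration(name): a dict with "mtx" (3x3 intrinsics, pixels), "distortion" ([k1, k2, p1, p2, k3] as OpenCV has them; the pictures are not rectified), "pose" (4x4, takes a point from camera to world coordinates). Camera axes: x right, y up, looking along -z (the intrinsics and any distortion apply to the point x, -y, -z); pixel columns grow to the right and rows downward; lengths in m; the calibration is good to about 2 mm. A picture is of the moment at which its call begins. calibration takes no time and is no camera call.
- robot.close_job(): hands the job in, once; it reports no verdict.
The state is a dict: "t": time; "joints": joint angles; "joint_velocities": joint speeds; "tau": joint torques, N m; "ee_pos": TCP position; "orientation": TCP orientation; "ft_force": force on the tool from outside, world axes, zero at the start; "ft_torque": the same for the moment, N m; "finger_gap": finger opening in m.
Only numpy, scipy, OpenCV 4.12 (cv2) and the standard library are available. Lean on these libraries where they do the work, as an engineer would, in place of code of your own. Each camera call takes 0.05 s, during which the arm holds its last target.

## Working session

There is one attempt and no reset: what is moved stays moved. The work goes in short steps, Python scripts to look and compute and a tool call to move; the robot and the scene stay as the last step left them, time stands still between calls to the robot, and variables do not carry over. Pictures are saved under pics/ and viewed, and the job is handed in when it is done.

Besides the shell and the picture viewer there is one more tool, called after ">>>" as name(argument=value, ...) on one line, values as JSON. send_rows: Moves the arm, as the interface text tells. Its arguments: {"type":"object","properties":{"motion":{"type":"array","items":{"type":"array","items":{"type":"number"}}},"grip_force":{"type":"number"}},"required":["motion"]}

```bash
ls; mkdir -p pics; python3 - <<'E'
from rig import observe, eyes, robot
import numpy as np, cv2
for n in ("scene","top"):
    im,d=eyes.grab_frame(n)
    np.save(f"pics/{n}0_d.npy",d); cv2.imwrite(f"pics/{n}0.png",im[:,:,::-1])
    c=eyes.calibration(n); print(n,c)
print(observe())
E
```

```text
pics
scene {'mtx': array([[377.3586518 ,   0.        , 257.56452491],
       [  0.        , 377.3586518 , 191.62780768],
       [  0.        ,   0.        ,   1.        ]]), 'distortion': array([-0.03419388,  0.        ,  0.        ,  0.        ,  0.        ]), 'pose': array([[-0.86873452,  0.3312621 , -0.36819255,  0.24610953],
       [-0.49524319, -0.58982302,  0.63784245,  0.4627876 ],
       [-0.00587541,  0.73646061,  0.67645491,  0.62266663],
       [ 0.        ,  0.        ,  0.        ,  1.        ]])}
top {'mtx': array([[418.38350808,   0.        , 260.65955735],
       [  0.        , 418.38350808, 191.78515052],
       [  0.        ,   0.        ,   1.        ]]), 'distortion': array([-0.15212088,  0.        ,  0.        ,  0.        ,  0.        ]), 'pose': array([[-0.01360367,  0.99379102, -0.110428  ,  0.46823538],
       [-0.99990691, -0.01340452,  0.00254564, -0.07885732],
       [ 0.0010496 ,  0.11045235,  0.99388087,  0.91866768],
       [ 0.        ,  0.        ,  0.        ,  1.        ]])}
{'t': 0.1, 'joints': array([-1.38093028e+00,  2.64678419e-01,  1.60522646e+00, -1.62488682e-05,
        1.27371094e+00, -3.68632766e-02]), 'joint_velocities': array([ 0.00102103, -0.00096811, -0.00139382,  0.00119284, -0.00047987,
       -0.00129002]), 'tau': array([ 2.96789494e-04, -5.03616929e+01, -3.58071041e+01,  7.30507169e-02,
        2.33051204e-02, -5.23520009e-05]), 'ee_pos': array([ 0.15163035, -0.65708955,  0.23751803]), 'orientation': array([-0.70250724, -0.08070375,  0.70262753, -0.07927818]), 'ft_force': array([ 0.69155801, -0.07153258,  0.10175608]), 'ft_torque': array([0.02026917, 0.013503  , 0.01563353]), 'finger_gap': 0.0881036356983196}
```

View pics/top0.png

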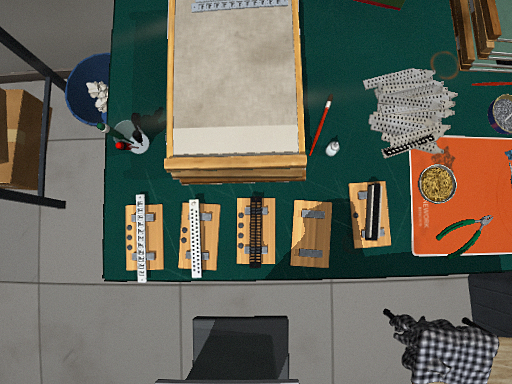

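View pics/scene0.png

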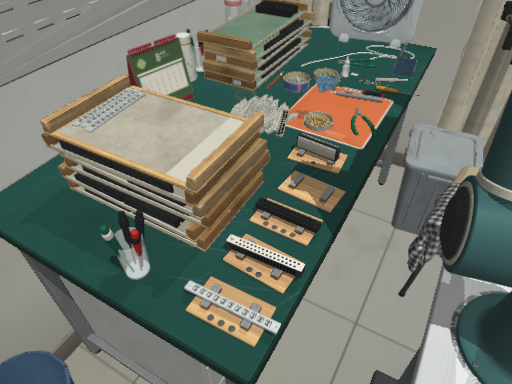

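```bash
python3 - <<'E'
import cv2
im=cv2.imread("pics/top0.png")
cv2.imwrite("pics/z1.png",cv2.resize(im[170:290,100:260],None,fx=5,fy=5,interpolation=cv2.INTER_CUBIC))
cv2.imwrite("pics/z2.png",cv2.resize(im[170:290,260:420],None,fx=5,fy=5,interpolation=cv2.INTER_CUBIC))
im=cv2.imread("pics/scene0.png")
cv2.imwrite("pics/z3.png",cv2.resize(im[120:350,180:370],None,fx=2.6,fy=2.6,interpolation=cv2.INTER_CUBIC))
E
```

```text
(no output)
```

View pics/z1.png

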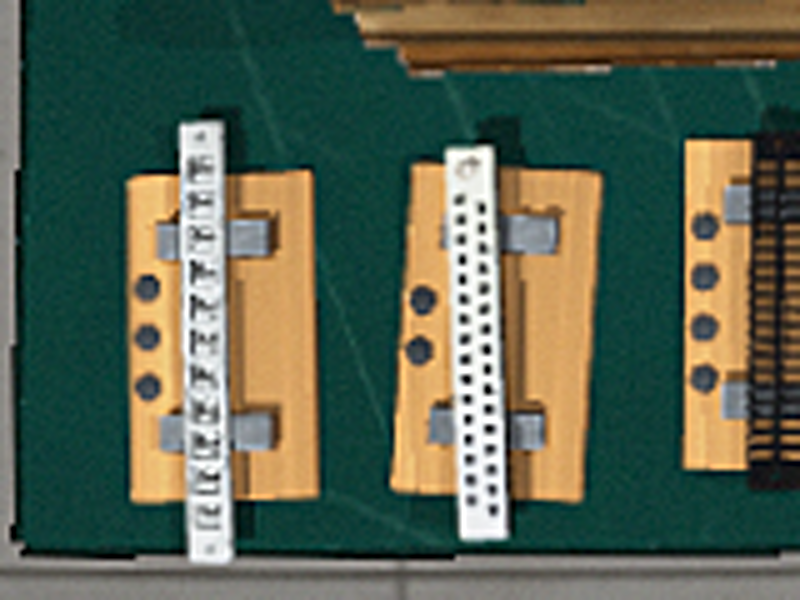

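View pics/z2.png

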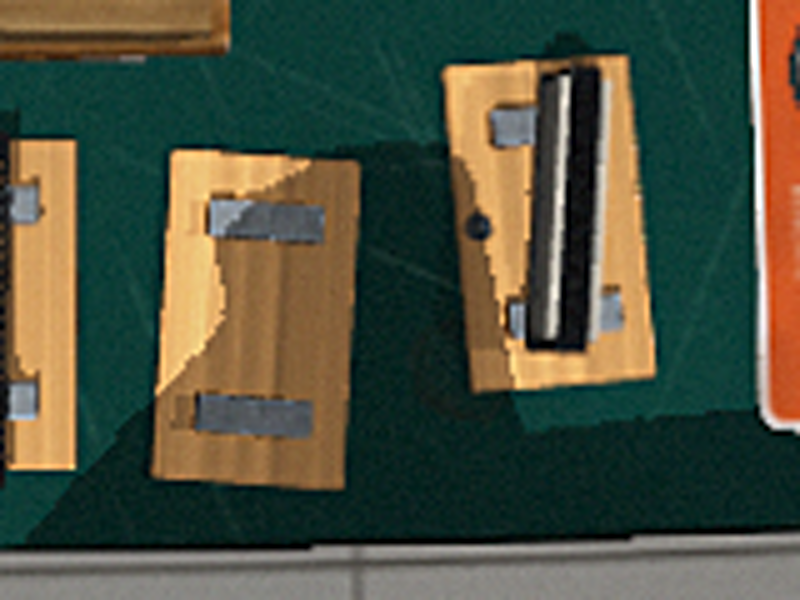

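View pics/z3.png

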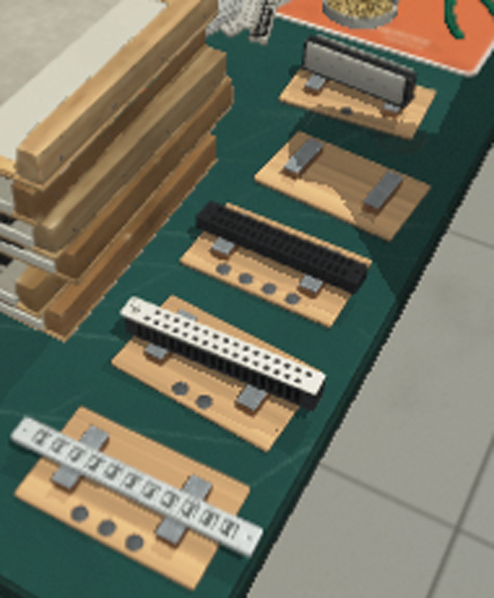

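```bash
cat > h.py <<'E'
import numpy as np, cv2
from rig import observe, eyes, robot
def rays(n,px):
    c=eyes.calibration(n); px=np.asarray(px,float).reshape(-1,1,2)
    u=cv2.undistortPoints(px,c["mtx"],c["distortion"]).reshape(-1,2)
    d=np.c_[u[:,0],-u[:,1],-np.ones(len(u))]
    return c["pose"][:3,3], d@c["pose"][:3,:3].T
def plane(n,px,z):
    o,d=rays(n,px); s=(z-o[2])/d[:,2]
    return o+d*s[:,None]
def cloud(n,dep):
    H,W=dep.shape; v,u=np.mgrid[0:H,0:W]
    o,d=rays(n,np.c_[u.ravel(),v.ravel()])
    return (o+d*dep.ravel()[:,None]).reshape(H,W,3)
def rect(P):
    (cx,cy),(w,h),a=cv2.minAreaRect(np.float32(P[:,:2]*1000))
    if w>h: w,h=h,w; a+=90
    # long axis direction: angle of h side
    t=np.deg2rad(a+90); t=(t+np.pi/2)%np.pi-np.pi/2
    return cx,cy,w,h,np.rad2deg(t)
E
python3 - <<'E'
from h import *
im=cv2.imread("pics/top0.png"); dep=np.load("pics/top0_d.npy")
C=cloud("top",dep); z=C[:,:,2]*1000
np.set_printoptions(linewidth=250,suppress=True,precision=0)
print(z[235,120:400:2])
print(z[120:200:4,240])
vis=np.clip(z*3,0,255).astype(np.uint8)
cv2.imwrite("pics/zmap.png",cv2.resize(cv2.applyColorMap(vis,cv2.COLORMAP_JET)[150:300,100:420],None,fx=2.4,fy=2.4,interpolation=0))
hsv=cv2.cvtColor(im,cv2.COLOR_BGR2HSV)
for p in [(236,135),(240,285 ),(250,320),(225,322),(240,365),(225,225),(260,110)]: print(p,hsv[p])
print(C[150,335]*1000,C[145,332]*1000)
E
```

```text
[ 0. -0.  2.  8.  8.  7.  8.  3. 23. 22. 23. 24. 23.  5.  5.  6.  7.  8.  4.  7.  7.  7.  1. -2. -3.  1. -0. -3.  0. -1. -0.  6.  7.  5.  8.  8. 44. 41. 41. 41.  5.  4.  9.  6.  6.  4.  7.  6.  5. -2.  0. -0. -1. -2.  1.  2.  2.  1.  3.  5.  5.  8.
  4.  9.  7. 31.  7.  6.  6.  5. 28.  6.  4.  4.  7.  7.  8.  4. -2.  3. -0. -1.  0.  2. -2. -1.  8.  7.  6.  5.  5.  7.  8.  5.  5.  8.  3.  7.  5.  7.  6.  6.  3.  6.  5.  3. -2. -0.  0.  1.  1.  0.  1. -1.  2.  2. -0.  3.  3.  3.  8. 18. 18. 30.
 47. 50. 50. 52. 51. 52. 15. 19. 15.  6.  4.  6.  0. -1.  1. -1.]
[171. 170. 170. 171. 171. 172. 170. 169. 169. 199. 198. 197. 185. 132. 126.  95.   1.   0.   1.  -1.]
(236, 135) [ 17 159 201]
(240, 285) [ 85 188  61]
(250, 320) [90 11 72]
(225, 322) [ 16 141 128]
(240, 365) [ 16 144 184]
(225, 225) [ 88 204  60]
(260, 110) [ 87 188  61]
[ 652. -240.   50.] [ 662. -233.   55.]
```

View pics/zmap.png

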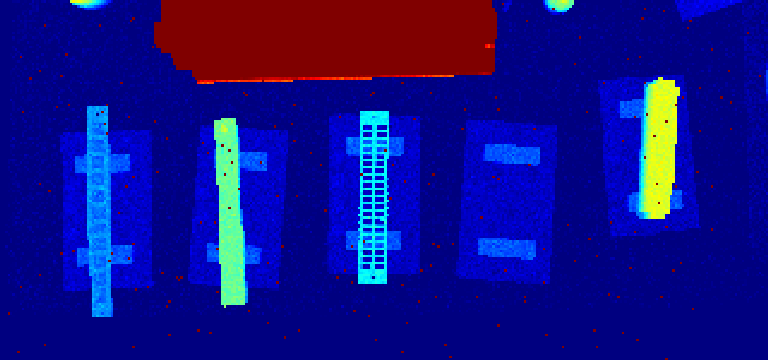

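```bash
cat >> h.py <<'E'
def measure(im,dep,wins,zmin):
    """im BGR; returns per window rest rect and object rect"""
    C=cloud("top",dep); z=cv2.medianBlur((C[:,:,2]*1000).astype(np.float32),3)
    hsv=cv2.cvtColor(im,cv2.COLOR_BGR2HSV)
    wood=cv2.inRange(hsv,(8,80,60),(26,255,255))
    for k,(c0,c1) in wins.items():
        W=np.zeros_like(wood); W[188:290,c0:c1]=255
        m=cv2.morphologyEx(wood&W,cv2.MORPH_OPEN,np.ones((3,3),np.uint8))
        m[(z>14)]=0
        ys,xs=np.nonzero(m); P=plane("top",np.c_[xs,ys],0.006)
        s="rest %s %.1f %.1f  %.1fx%.1f ang %.1f"%((k,)+rect(P))
        zt=zmin[k]
        if zt:
            m=((z>zt)&(z<75)&(W>0)).astype(np.uint8)
            n,l,st,_=cv2.connectedComponentsWithStats(cv2.morphologyEx(m,cv2.MORPH_CLOSE,np.ones((5,5),np.uint8)))
            i=1+np.argmax(st[1:,4]); sel=(l==i)&(m>0); 
            ys,xs=np.nonzero(sel); zz=np.median(z[sel])
            P=plane("top",np.c_[xs,ys],zz/1000)
            s+="   obj z%.0f: %.1f %.1f  %.1fx%.1f ang %.1f"%((zz,)+rect(P))
        print(s)
E
python3 - <<'E'
from h import *
im=cv2.imread("pics/top0.png"); dep=np.load("pics/top0_d.npy")
w=dict(A=(115,170),B=(172,225),C=(228,280),P=(285,338),E=(340,398))
measure(im,dep,w,dict(A=20.8,B=33,C=24,P=0,E=44))
C=cloud("top",dep); z=C[:,:,2]
for c in range(165,310,20):
    col=z[:,c]; r=np.nonzero((col>0.08)&(C[:,c,0]<0.8))[0]; print(c,r.max() if len(r) else None, C[r.max(),c].round(3) if len(r) else None)
m=(z>0.07)&(z<0.1)&(C[:,:,0]<0.75)&(C[:,:,1]<-0.2)&(C[:,:,1]>-.3); print(C[m].mean(0))
E
```

```text
rest A 473.7 176.9  85.4x143.7 ang 2.0   obj z23: 472.6 180.9  22.3x188.1 ang 0.6
rest B 474.7 55.0  85.4x144.8 ang -4.3   obj z40: 471.5 58.4  20.6x162.2 ang 2.8
rest C 485.4 -69.3  84.0x142.4 ang -1.5   obj z30: 482.9 -68.4  24.8x150.7 ang -1.7
rest P 477.2 -189.5  84.2x144.3 ang -4.6
rest E 511.3 -321.3  84.9x133.0 ang 3.3   obj z50: 515.2 -320.2  25.8x111.2 ang -5.5
165 343 [ 0.468 -0.079  0.919]
185 182 [0.582 0.07  0.093]
205 182 [0.582 0.031 0.083]
225 181 [ 0.583 -0.01   0.088]
245 377 [ 0.468 -0.079  0.919]
265 351 [ 0.468 -0.079  0.919]
285 293 [ 0.468 -0.079  0.919]
305 223 [ 0.468 -0.079  0.919]
[ 0.65925    -0.23904188  0.07672161]
```

```bash
sed -i 's/W\[188:290,c0:c1\]/W[(176 if c0>300 else 188):290,c0:c1]/' h.py
cat >> h.py <<'E'
from scipy.spatial.transform import Rotation as Rn
def pose():
    o=observe(); R=Rn.from_quat(o["orientation"]).as_matrix(); return o,o["ee_pos"],R
def go(target,ang):
    """target xyz in mm, ang = object length direction (deg from world x). prints tool shift mm and turn"""
    o,p,R=pose(); d=R.T@(np.array(target)/1000-p)
    # want jaw (tool y) at ang+90 or ang-90
    j=np.arctan2(R[1,1],R[0,1]); best=None
    for k in(90,-90):
        a=np.deg2rad(ang+k)-j; a=(a+np.pi)%(2*np.pi)-np.pi
        if best is None or abs(a)<abs(best): best=a
    # positive turn about tool x (pointing down) = negative world yaw
    print("t %.2f p %s jaw %.1f gap %.1f F %s | shift %s turn %.3f (other %.3f) j6 %.2f"%(o["t"],(p*1000).round(1),np.rad2deg(j),o["finger_gap"]*1000,o["ft_force"].round(1),d.round(4),-best,-best-np.sign(-best)*np.pi,o["joints"][5]), "downness",R[:,0].round(3))
E
python3 - <<'E'
from h import *
im=cv2.imread("pics/top0.png"); dep=np.load("pics/top0_d.npy")
w=dict(A=(115,170),B=(172,225),C=(228,280),P=(285,338),E=(340,398))
measure(im,dep,w,dict(A=20.8,B=33,C=24,P=0,E=44))
C=cloud("top",dep); z=cv2.medianBlur(C[:,:,2].astype(np.float32)*1000,3)
for k,zt in dict(A=20.8,B=33,C=24,E=40).items():
    m=np.zeros(z.shape,bool); m[176:290,w[k][0]:w[k][1]]=1; m&=(z>zt)&(z<75)&(C[:,:,0]<.58)
    Q=C[m][:,:2]; l=cv2.fitLine(np.float32(Q*1000),cv2.DIST_L1,0,.01,.01).ravel(); a=np.rad2deg(np.arctan(l[1]/l[0]))
    print(k,"line",a.round(1),l[2:].round(1))
# studs direction: rib centers angle for rests
go((515,-320,120),-5)
E
```

```text
rest A 473.7 176.9  85.4x143.7 ang 2.0   obj z23: 472.6 180.9  22.3x188.1 ang 0.6
rest B 474.7 55.0  85.4x144.8 ang -4.3   obj z40: 471.5 58.4  20.6x162.2 ang 2.8
rest C 485.4 -69.3  84.0x142.4 ang -1.5   obj z30: 482.9 -68.4  24.8x150.7 ang -1.7
rest P 477.2 -189.5  84.2x144.3 ang -4.6
rest E 517.2 -320.9  84.9x144.7 ang 3.3   obj z50: 520.9 -320.7  25.8x122.7 ang -5.5
A line 1.9 [476.7 179.9]
B line 2.5 [487.2  58.7]
C line -2.4 [502.5 -68.9]
E line -6.5 [ 512.1 -318.9]
t 0.10 p [ 151.6 -657.1  237.5] jaw -77.0 gap 88.1 F [ 0.7 -0.1  0.1] | shift [ 0.118  -0.2465 -0.4298] turn 0.314 (other -2.828) j6 -0.04 downness [-0.     0.002 -1.   ]
```

>>> send_rows(motion=[[1, 0.005, -0.02, -0.04, 0.03], [1, 0.015, -0.05, -0.09, 0.07], [1, 0.03, -0.08, -0.14, 0.12], [1, 0.045, -0.11, -0.19, 0.16], [1, 0.06, -0.14, -0.24, 0.2], [1, 0.08, -0.17, -0.3, 0.24], [1, 0.1, -0.2, -0.35, 0.28], [1, 0.11, -0.225, -0.39, 0.314], [1, 0.118, -0.24, -0.42, 0.314], [0.3, 0.118, -0.245, -0.427, 0.314]], grip_force=20)

```text
t: 1.35
ee_pos: [0.5133, -0.3209, 0.1193]
orientation: [-0.706, 0.029, 0.707, 0.03]
ft_force: [0.1, 1.0, 0.7]
finger_gap: 0.0801
```

```bash
python3 - <<'E'
from h import *
go((518,-320,14),-6)
E
```

```text
t 1.35 p [ 513.3 -320.9  119.3] jaw -94.8 gap 80.1 F [0.1 1.  0.7] | shift [ 0.1053 -0.0011 -0.0049] turn 0.020 (other -3.121) j6 1.06 downness [-0.002  0.001 -1.   ]
```

>>> send_rows(motion=[[0.3, 0.01, -0.001, -0.005, 0.02], [0.3, 0.03, -0.001, -0.005, 0.02], [0.3, 0.055, -0.001, -0.005, 0.02], [0.3, 0.08, -0.001, -0.005, 0.02], [0.3, 0.098, -0.001, -0.005, 0.02], [0.3, 0.105, -0.001, -0.005, 0.02], [0.3, 0.105, -0.001, -0.005, 0.02], [-1, 0.105, -0.001, -0.005, 0.02], [-1, 0.105, -0.001, -0.005, 0.02], [-1, 0.105, -0.001, -0.005, 0.02]], grip_force=20)

```text
t: 2.6
ee_pos: [0.5183, -0.3226, 0.0165]
orientation: [0.706, -0.038, -0.706, -0.038]
ft_force: [0.2, -0.6, 0.1]
finger_gap: 0.0295
```

```bash
python3 - <<'E'
from h import *
go((477,-190,110),-4.6)
E
```

```text
t 2.60 p [ 518.3 -322.6   16.5] jaw -96.1 gap 29.5 F [ 0.2 -0.6  0.1] | shift [-0.0937 -0.1274  0.0551] turn -0.027 (other 3.115) j6 1.08 downness [ 0.001 -0.001 -1.   ]
```

>>> send_rows(motion=[[-1, 0, 0, 0, 0], [-1, 0, 0, 0, 0], [-1, -0.015, 0, 0, 0], [-1, -0.04, 0, 0, 0], [-1, -0.055, -0.02, 0.01, -0.01], [-1, -0.06, -0.05, 0.025, -0.02], [-1, -0.06, -0.085, 0.04, -0.027], [-1, -0.06, -0.11, 0.05, -0.027], [-1, -0.06, -0.125, 0.057, -0.027], [-1, -0.06, -0.127, 0.058, -0.027]], grip_force=20)

```text
t: 3.85
ee_pos: [0.4736, -0.1892, 0.0758]
orientation: [0.707, -0.028, -0.707, -0.028]
ft_force: [0.2, -0.3, -1.3]
finger_gap: 0.0235
```

```bash
python3 - <<'E'
from h import *
go((474.5,-190.5,17),-4.6)
E
```

```text
t 3.85 p [ 473.6 -189.2   75.8] jaw -94.5 gap 23.5 F [ 0.2 -0.3 -1.3] | shift [ 0.0588  0.0012 -0.001 ] turn 0.001 (other -3.140) j6 1.22 downness [ 0. -0. -1.]
```

>>> send_rows(motion=[[-1, 0.015, 0.001, -0.001, 0], [-1, 0.035, 0.001, -0.001, 0], [-1, 0.05, 0.001, -0.001, 0], [-1, 0.057, 0.001, -0.001, 0], [-1, 0.059, 0.001, -0.001, 0], [-1, 0.059, 0.001, -0.001, 0], [0.1, 0.059, 0.001, -0.001, 0], [0.1, 0.059, 0.001, -0.001, 0], [0.1, 0.059, 0.001, -0.001, 0], [0.1, 0.04, 0.001, -0.001, 0]])

```text
t: 5.1
ee_pos: [0.4733, -0.1903, 0.0347]
orientation: [-0.705, 0.028, 0.708, 0.029]
ft_force: [-0.8, 0.5, 0.4]
finger_gap: 0.0481
```

```bash
python3 - <<'E'
from h import *
go((475,180.4,110),1.5)
E
```

```text
t 5.10 p [ 473.3 -190.3   34.7] jaw -94.6 gap 48.1 F [-0.8  0.5  0.4] | shift [-0.0748 -0.3698  0.0282] turn -0.106 (other 3.035) j6 1.22 downness [-0.003  0.001 -1.   ]
```

>>> send_rows(motion=[[0.1, -0.03, 0, 0, 0], [0.1, -0.065, 0, 0, 0], [0.1, -0.075, -0.03, 0.003, -0.01], [0.1, -0.075, -0.08, 0.006, -0.03], [0.1, -0.075, -0.135, 0.01, -0.04], [0.1, -0.075, -0.19, 0.014, -0.06], [0.1, -0.075, -0.245, 0.018, -0.08], [0.1, -0.075, -0.3, 0.022, -0.1], [0.1, -0.075, -0.345, 0.026, -0.106], [0.1, -0.075, -0.37, 0.028, -0.106]])

```text
t: 6.35
ee_pos: [0.4762, 0.1824, 0.111]
orientation: [0.707, 0.01, -0.707, 0.01]
ft_force: [0.8, -1.3, 0.1]
finger_gap: 0.0481
```

```bash
python3 - <<'E'
from h import *
go((475,180.4,11.5),1.5)
E
```

```text
t 6.35 p [476.2 182.4 111. ] jaw -88.4 gap 48.1 F [ 0.8 -1.3  0.1] | shift [0.0995 0.002  0.0013] turn 0.002 (other -3.140) j6 1.86 downness [ 0.001  0.    -1.   ]
```

>>> send_rows(motion=[[0.1, 0.015, 0.002, 0.001, 0], [0.1, 0.04, 0.002, 0.001, 0], [0.1, 0.065, 0.002, 0.001, 0], [0.1, 0.085, 0.002, 0.001, 0], [0.1, 0.096, 0.002, 0.001, 0], [0.1, 0.1, 0.002, 0.001, 0], [0.1, 0.1, 0.002, 0.001, 0], [-1, 0.1, 0.002, 0.001, 0], [-1, 0.1, 0.002, 0.001, 0], [-1, 0.1, 0.002, 0.001, 0]], grip_force=20)

```text
t: 7.6
ee_pos: [0.4758, 0.1782, 0.0112]
orientation: [0.707, 0.009, -0.707, 0.009]
ft_force: [0.4, 1.6, 0.2]
finger_gap: 0.0207
```

```bash
python3 - <<'E'
from h import *
go((455,180,90),0)
for n in ("scene","top"):
    im,d=eyes.grab_frame(n)
    np.save(f"pics/{n}1_d.npy",d); cv2.imwrite(f"pics/{n}1.png",im[:,:,::-1])
go((455,180,90),0)
E
```

```text
t 7.60 p [475.8 178.2  11.2] jaw -88.5 gap 20.7 F [0.4 1.6 0.2] | shift [-0.0788 -0.0023  0.0207] turn 0.026 (other -3.116) j6 1.85 downness [ 0.001  0.    -1.   ]
t 7.70 p [475.7 178.2  11.1] jaw -88.5 gap 19.0 F [-0.1  0.1  2.2] | shift [-0.0789 -0.0024  0.0206] turn 0.026 (other -3.116) j6 1.85 downness [ 0.001  0.    -1.   ]
```

View pics/scene1.png

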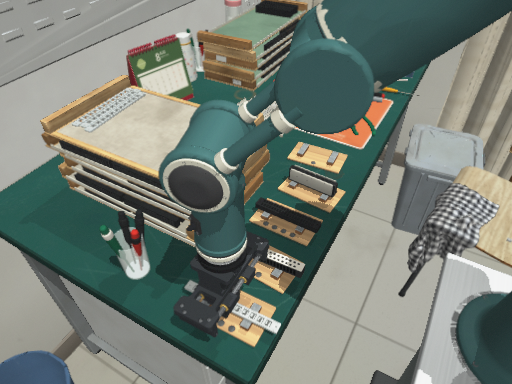

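View pics/top1.png

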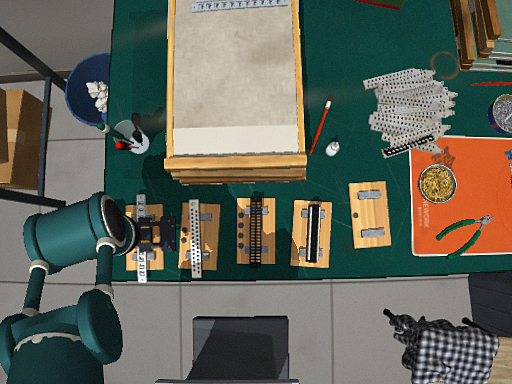

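>>> send_rows(motion=[[-1, 0, 0, 0, 0], [-1, -0.01, 0, 0, 0], [-1, -0.03, 0, 0, 0], [-1, -0.055, 0, 0.005, 0], [-1, -0.075, 0, 0.012, 0.01], [-1, -0.085, 0.015, 0.02, 0.02], [-1, -0.085, 0.04, 0.022, 0.026], [-1, -0.085, 0.075, 0.022, 0.026], [-1, -0.085, 0.115, 0.022, 0.026], [-1, -0.085, 0.155, 0.022, 0.026]])

```text
t: 8.95
ee_pos: [0.4563, 0.0207, 0.0954]
orientation: [-0.707, 0.0, 0.707, -0.0]
ft_force: [0.4, 0.3, -1.5]
finger_gap: 0.0185
```

```bash
python3 - <<'E'
from h import *
im=cv2.imread("pics/top1.png"); dep=np.load("pics/top1_d.npy")
measure(im,dep,dict(P=(285,338),E=(340,398),C=(228,280)),dict(P=40,E=0,C=24))
go((455,-230,97),1)
E
```

```text
rest P 477.1 -189.6  84.1x144.4 ang -4.6   obj z51: 477.5 -189.3  25.5x120.7 ang -3.7
rest E 517.1 -320.8  85.1x144.7 ang 3.3
rest C 485.4 -69.9  82.8x141.7 ang -0.5   obj z30: 482.9 -68.3  24.6x150.7 ang -1.7
t 8.95 p [456.3  20.7  95.4] jaw -90.0 gap 18.5 F [ 0.4  0.3 -1.5] | shift [-0.0015  0.2507  0.0013] turn -0.018 (other 3.124) j6 1.56 downness [-0.001 -0.    -1.   ]
```

>>> send_rows(motion=[[-1, -0.001, 0.035, 0.001, 0], [-1, -0.001, 0.075, 0.001, 0], [-1, -0.001, 0.115, 0.001, 0], [-1, -0.001, 0.155, 0.001, 0], [-1, -0.001, 0.195, 0.001, 0], [-1, -0.001, 0.235, 0.001, 0], [-1, -0.001, 0.27, -0.01, -0.02], [-1, -0.001, 0.305, -0.03, -0.04], [-1, -0.001, 0.33, -0.05, -0.06], [-1, -0.001, 0.341, -0.063, -0.06]])

```text
t: 10.2
ee_pos: [0.5199, -0.3201, 0.0963]
orientation: [-0.706, -0.021, 0.707, -0.02]
ft_force: [-0.1, 0.4, -0.7]
finger_gap: 0.0191
```

```bash
python3 - <<'E'
from h import *
go((519.5,-321,12),3.5)
E
```

```text
t 10.20 p [ 519.9 -320.1   96.3] jaw -86.7 gap 19.1 F [-0.1  0.4 -0.7] | shift [0.0843 0.0009 0.0003] turn -0.003 (other 3.138) j6 0.92 downness [-0.001  0.    -1.   ]
```

>>> send_rows(motion=[[-1, 0.02, 0.001, 0, 0], [-1, 0.045, 0.001, 0, 0], [-1, 0.065, 0.001, 0, 0], [-1, 0.078, 0.001, 0, 0], [-1, 0.084, 0.001, 0, 0], [-1, 0.084, 0.001, 0, 0], [0.1, 0.084, 0.001, 0, 0], [0.1, 0.084, 0.001, 0, 0], [0.1, 0.084, 0.001, 0, 0], [0.1, 0.065, 0.001, 0, 0]])

```text
t: 11.45
ee_pos: [0.5191, -0.3186, 0.0309]
orientation: [-0.706, -0.022, 0.708, -0.02]
ft_force: [-0.7, -0.7, 0.3]
finger_gap: 0.0484
```

```bash
python3 - <<'E'
from h import *
go((473,58,110),2.6)
E
```

```text
t 11.45 p [ 519.1 -318.6   30.9] jaw -86.6 gap 48.4 F [-0.7 -0.7  0.3] | shift [-0.0782 -0.3789  0.0237] turn 0.014 (other -3.127) j6 0.92 downness [-0.003  0.002 -1.   ]
```

>>> send_rows(motion=[[0.1, -0.025, 0, 0, 0], [0.1, -0.06, 0, 0, 0], [0.1, -0.078, -0.03, 0.01, 0], [0.1, -0.078, -0.08, 0.018, 0.005], [0.1, -0.078, -0.135, 0.024, 0.01], [0.1, -0.078, -0.19, 0.024, 0.014], [0.1, -0.078, -0.245, 0.024, 0.014], [0.1, -0.078, -0.3, 0.024, 0.014], [0.1, -0.078, -0.35, 0.024, 0.014], [0.1, -0.078, -0.378, 0.024, 0.014]])

```text
t: 12.7
ee_pos: [0.4741, 0.0586, 0.1114]
orientation: [0.708, 0.017, -0.706, 0.017]
ft_force: [0.4, -0.4, -0.2]
finger_gap: 0.0481
```

```bash
python3 - <<'E'
from h import *
im,d=eyes.grab_frame("top")
np.save(f"pics/top2_d.npy",d); cv2.imwrite(f"pics/top2.png",im[:,:,::-1])
im=cv2.imread("pics/top2.png"); dep=np.load("pics/top2_d.npy")
measure(im,dep,dict(E=(340,398)),dict(E=20.8))
cv2.imwrite("pics/z4.png",cv2.resize(im[150:300,100:420],None,fx=2.4,fy=2.4))
go((473,58.4,14),2.6)
E
```

```text
rest E 517.2 -321.0  85.0x144.6 ang 3.4   obj z22: 511.6 -319.3  20.5x177.5 ang 4.0
t 12.75 p [474.   60.5 111.4] jaw -87.3 gap 48.2 F [-0.1  1.4 -0.1] | shift [0.0973 0.0022 0.0013] turn 0.002 (other -3.139) j6 1.59 downness [ 0.002  0.002 -1.   ]
```

View pics/z4.png

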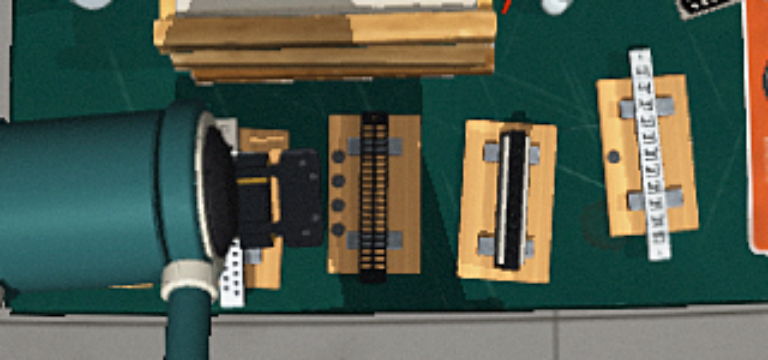

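>>> send_rows(motion=[[0.1, 0.015, 0.002, 0.001, 0], [0.1, 0.04, 0.002, 0.001, 0], [0.1, 0.065, 0.002, 0.001, 0], [0.1, 0.085, 0.002, 0.001, 0], [0.1, 0.095, 0.002, 0.001, 0], [0.1, 0.098, 0.002, 0.001, 0], [-1, 0.098, 0.002, 0.001, 0], [-1, 0.098, 0.002, 0.001, 0], [-1, 0.098, 0.002, 0.001, 0], [-1, 0.098, 0.002, 0.001, 0]], grip_force=20)

```text
t: 14.0
ee_pos: [0.4735, 0.0545, 0.0123]
orientation: [0.707, 0.016, -0.706, 0.016]
ft_force: [0.1, 0.5, 3.1]
finger_gap: 0.0183
```

```bash
python3 - <<'E'
from h import *
go((475,177,75),2)
E
```

```text
t 14.00 p [473.5  54.5  12.3] jaw -87.4 gap 18.3 F [0.1 0.5 3.1] | shift [-0.0626 -0.1223 -0.0072] turn 0.011 (other -3.131) j6 1.59 downness [ 0.001  0.    -1.   ]
```

>>> send_rows(motion=[[-1, 0, 0, 0, 0], [-1, -0.015, 0, 0, 0], [-1, -0.035, 0, 0, 0], [-1, -0.05, -0.01, 0, 0], [-1, -0.055, -0.03, -0.002, 0.005], [-1, -0.055, -0.06, -0.004, 0.01], [-1, -0.055, -0.09, -0.006, 0.011], [-1, -0.055, -0.112, -0.007, 0.011], [-1, -0.055, -0.122, -0.007, 0.011], [-1, -0.055, -0.122, -0.007, 0.011]])

```text
t: 15.25
ee_pos: [0.4742, 0.1771, 0.0669]
orientation: [0.707, 0.013, -0.707, 0.013]
ft_force: [0.6, -0.4, 0.0]
finger_gap: 0.0183
```

```bash
python3 - <<'E'
from h import *
go((475.5,177,13),2)
E
```

```text
t 15.25 p [474.2 177.1  66.9] jaw -87.9 gap 18.3 F [ 0.6 -0.4  0. ] | shift [ 0.0539  0.0001 -0.0013] turn 0.001 (other -3.140) j6 1.84 downness [ 0. -0. -1.]
```

>>> send_rows(motion=[[-1, 0.015, 0, -0.001, 0], [-1, 0.033, 0, -0.001, 0], [-1, 0.046, 0, -0.001, 0], [-1, 0.052, 0, -0.001, 0], [-1, 0.054, 0, -0.001, 0], [-1, 0.054, 0, -0.001, 0], [0.1, 0.054, 0, -0.001, 0], [0.1, 0.054, 0, -0.001, 0], [0.1, 0.054, 0, -0.001, 0], [0.1, 0.035, 0, -0.001, 0]])

```text
t: 16.5
ee_pos: [0.4738, 0.1761, 0.0306]
orientation: [-0.706, -0.012, 0.708, -0.013]
ft_force: [0.1, 0.2, -0.7]
finger_gap: 0.0483
```

```bash
python3 - <<'E'
from h import *
go((484,-68.6,110),-2)
E
```

```text
t 16.50 p [473.8 176.1  30.6] jaw -88.0 gap 48.3 F [ 0.1  0.2 -0.7] | shift [-0.0792  0.245  -0.0014] turn 0.070 (other -3.072) j6 1.84 downness [-0.003 -0.001 -1.   ]
```

>>> send_rows(motion=[[0.1, -0.025, 0, 0, 0], [0.1, -0.06, 0, 0, 0], [0.1, -0.078, 0.025, 0, 0], [0.1, -0.078, 0.065, 0, 0.02], [0.1, -0.078, 0.105, 0, 0.04], [0.1, -0.078, 0.145, -0.001, 0.06], [0.1, -0.078, 0.185, -0.001, 0.07], [0.1, -0.078, 0.22, -0.001, 0.07], [0.1, -0.078, 0.24, -0.001, 0.07], [0.1, -0.078, 0.245, -0.001, 0.07]])

```text
t: 17.75
ee_pos: [0.4849, -0.0692, 0.1098]
orientation: [0.707, -0.013, -0.707, -0.013]
ft_force: [0.5, 0.3, -0.8]
finger_gap: 0.0488
```

```bash
python3 - <<'E'
from h import *
im,d=eyes.grab_frame("top")
np.save(f"pics/top3_d.npy",d); cv2.imwrite(f"pics/top3.png",im[:,:,::-1])
im=cv2.imread("pics/top3.png"); dep=np.load("pics/top3_d.npy")
measure(im,dep,dict(A=(115,170)),dict(A=33))
cv2.imwrite("pics/z5.png",cv2.resize(im[150:300,100:420],None,fx=2.4,fy=2.4))
go((484,-68.6,13),-2)
E
```

```text
rest A 473.7 176.9  85.0x143.7 ang 2.0   obj z40: 472.4 176.7  22.3x163.6 ang 1.8
t 17.80 p [484.9 -69.  109.8] jaw -92.1 gap 48.9 F [-0.7 -1.   0.1] | shift [ 0.0968 -0.0004  0.001 ] turn -0.002 (other 3.140) j6 1.42 downness [ 0. -0. -1.]
```

View pics/z5.png

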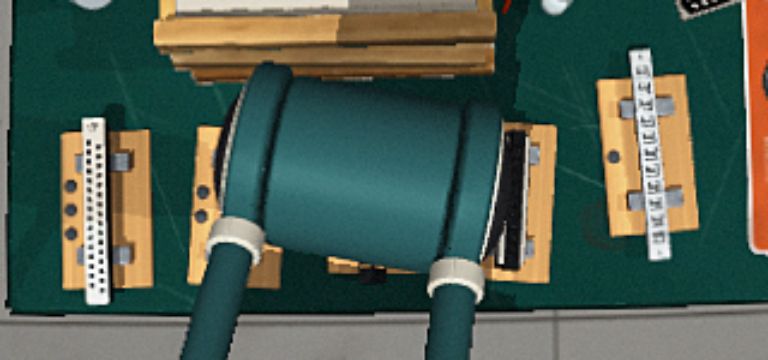

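```bash
python3 - <<'E'
from h import *
dep=np.load("pics/top3_d.npy"); C=cloud("top",dep)
m=(C[:,:,2]>.215)&(C[:,:,2]<.8)&(C[:,:,0]>.3)&(C[:,:,0]<.6)&(np.abs(C[:,:,1])<.3)
Q=C[m]; i=np.argsort(-Q[:,0])[:6]; print(Q[i].round(3)); print(Q[:,2].max())
s=(C[:,:,2]>.16)&(C[:,:,2]<.21)&(C[:,:,0]<.65)&(np.abs(C[:,:,1])<.3); print(np.sort(C[s][:,0])[:10].round(3))
E
```

```text
[[ 0.539 -0.027  0.456]
 [ 0.539 -0.026  0.46 ]
 [ 0.538 -0.025  0.461]
 [ 0.538 -0.024  0.462]
 [ 0.538 -0.023  0.463]
 [ 0.537 -0.033  0.46 ]]
0.5931165525423363
[0.592 0.592 0.592 0.592 0.592 0.592 0.592 0.592 0.592 0.592]
```

>>> send_rows(motion=[[0.1, 0.015, 0, 0.001, 0], [0.1, 0.04, 0, 0.001, 0], [0.1, 0.065, 0, 0.001, 0], [0.1, 0.085, 0, 0.001, 0], [0.1, 0.095, 0, 0.001, 0], [0.1, 0.097, 0, 0.001, 0], [-1, 0.097, 0, 0.001, 0], [-1, 0.097, 0, 0.001, 0], [-1, 0.097, 0, 0.001, 0], [-1, 0.097, 0, 0.001, 0]], grip_force=20)

```text
t: 19.05
ee_pos: [0.4847, -0.0684, 0.0135]
orientation: [0.708, -0.013, -0.706, -0.012]
ft_force: [-0.6, 0.6, 3.8]
finger_gap: 0.0242
```

```bash
python3 - <<'E'
from h import *
go((475.5,55,68),-4.3)
E
```

```text
t 19.05 p [484.7 -68.4  13.5] jaw -92.0 gap 24.2 F [-0.6  0.6  3.8] | shift [-0.0546 -0.123   0.0134] turn 0.040 (other -3.102) j6 1.41 downness [ 0.002 -0.    -1.   ]
```

>>> send_rows(motion=[[-1, 0, 0, 0, 0], [-1, -0.015, 0, 0, 0], [-1, -0.035, 0, 0, 0], [-1, -0.05, -0.01, 0.001, 0.01], [-1, -0.055, -0.03, 0.004, 0.02], [-1, -0.055, -0.06, 0.007, 0.03], [-1, -0.055, -0.09, 0.01, 0.04], [-1, -0.055, -0.112, 0.0125, 0.04], [-1, -0.055, -0.123, 0.0125, 0.04], [-1, -0.055, -0.123, 0.0125, 0.04]])

```text
t: 20.3
ee_pos: [0.4758, 0.0558, 0.068]
orientation: [0.707, -0.026, -0.707, -0.026]
ft_force: [0.2, -0.5, -0.4]
finger_gap: 0.024
```

```bash
python3 - <<'E'
from h import *
go((476.5,55,14),-4.3)
E
```

```text
t 20.30 p [475.8  55.8  68. ] jaw -94.2 gap 24.0 F [ 0.2 -0.5 -0.4] | shift [ 0.054   0.0007 -0.0008] turn 0.001 (other -3.140) j6 1.71 downness [ 0. -0. -1.]
```

>>> send_rows(motion=[[-1, 0.015, 0.001, -0.001, 0], [-1, 0.033, 0.001, -0.001, 0], [-1, 0.046, 0.001, -0.001, 0], [-1, 0.052, 0.001, -0.001, 0], [-1, 0.054, 0.001, -0.001, 0], [-1, 0.054, 0.001, -0.001, 0], [0.1, 0.054, 0.001, -0.001, 0], [0.1, 0.054, 0.001, -0.001, 0], [0.1, 0.054, 0.001, -0.001, 0], [0.1, 0.035, 0.001, -0.001, 0]])

```text
t: 21.55
ee_pos: [0.475, 0.054, 0.0316]
orientation: [-0.705, 0.027, 0.708, 0.026]
ft_force: [0.0, 0.8, 0.1]
finger_gap: 0.0485
```

```bash
python3 - <<'E'
from h import *
go((475,-189.5,110),-4.2)
E
```

```text
t 21.55 p [475.   54.   31.6] jaw -94.3 gap 48.5 F [0.  0.8 0.1] | shift [-0.0783  0.2428 -0.018 ] turn -0.002 (other 3.140) j6 1.71 downness [-0.003 -0.    -1.   ]
```

>>> send_rows(motion=[[0.1, -0.025, 0, 0, 0], [0.1, -0.06, 0, 0, 0], [0.1, -0.078, 0.025, -0.002, 0], [0.1, -0.078, 0.065, -0.006, 0], [0.1, -0.078, 0.105, -0.01, 0], [0.1, -0.078, 0.145, -0.014, 0], [0.1, -0.078, 0.185, -0.017, 0], [0.1, -0.078, 0.22, -0.018, 0], [0.1, -0.078, 0.24, -0.018, 0], [0.1, -0.078, 0.243, -0.018, 0]])

```text
t: 22.8
ee_pos: [0.4763, -0.1903, 0.1107]
orientation: [0.707, -0.027, -0.707, -0.027]
ft_force: [0.2, -0.2, -0.2]
finger_gap: 0.0486
```

```bash
python3 - <<'E'
from h import *
im,d=eyes.grab_frame("top")
np.save(f"pics/top4_d.npy",d); cv2.imwrite(f"pics/top4.png",im[:,:,::-1])
im=cv2.imread("pics/top4.png"); dep=np.load("pics/top4_d.npy")
measure(im,dep,dict(A=(115,170),B=(172,225)),dict(A=33,B=24))
cv2.imwrite("pics/z6.png",cv2.resize(im[150:300,100:420],None,fx=2.4,fy=2.4))
go((475,-189.5,15),-4.2)
E
```

```text
rest A 473.6 176.9  85.1x143.7 ang 1.9   obj z40: 472.4 176.7  22.3x163.6 ang 1.8
rest B 474.9 55.0  84.8x144.6 ang -4.0   obj z30: 474.9 55.2  26.1x153.4 ang -3.2
t 22.85 p [ 476.2 -189.8  110.6] jaw -94.4 gap 48.5 F [ 1.3 -0.5  0. ] | shift [ 0.0956 -0.0001  0.0012] turn -0.003 (other 3.139) j6 1.22 downness [-0.  0. -1.]
```

View pics/z6.png

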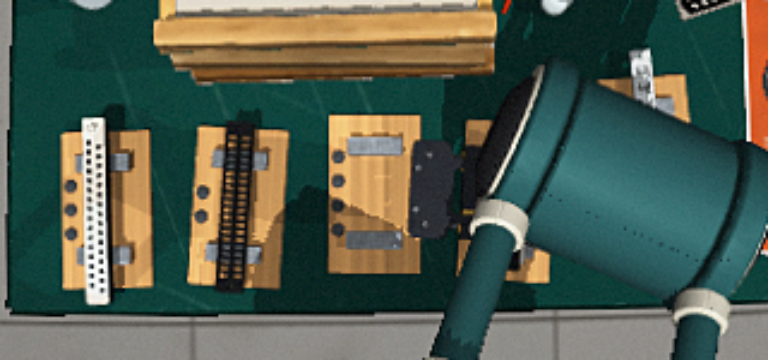

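>>> send_rows(motion=[[0.1, 0.015, 0, 0.001, 0], [0.1, 0.04, 0, 0.001, 0], [0.1, 0.065, 0, 0.001, 0], [0.1, 0.085, 0, 0.001, 0], [0.1, 0.093, 0, 0.001, 0], [0.1, 0.095, 0, 0.001, 0], [-1, 0.095, 0, 0.001, 0], [-1, 0.095, 0, 0.001, 0], [-1, 0.095, 0, 0.001, 0], [-1, 0.095, 0, 0.001, 0]], grip_force=20)

```text
t: 24.1
ee_pos: [0.476, -0.1899, 0.0165]
orientation: [0.707, -0.027, -0.706, -0.026]
ft_force: [-1.4, -0.0, 2.9]
finger_gap: 0.0241
```

```bash
python3 - <<'E'
from h import *
im=cv2.imread("pics/top4.png"); dep=np.load("pics/top4_d.npy")
measure(im,dep,dict(C=(228,272)),dict(C=0))
go((483,-69.5,68),-1.2)
E
```

```text
rest C 485.5 -65.5  74.5x141.4 ang -0.8
t 24.10 p [ 476.  -189.9   16.5] jaw -94.3 gap 24.1 F [-1.4 -0.   2.9] | shift [-0.0516 -0.1205  0.002 ] turn -0.054 (other 3.087) j6 1.22 downness [ 0.001 -0.001 -1.   ]
```

>>> send_rows(motion=[[-1, 0, 0, 0, 0], [-1, -0.015, 0, 0, 0], [-1, -0.035, 0, 0, 0], [-1, -0.05, -0.01, 0, -0.01], [-1, -0.055, -0.03, 0, -0.02], [-1, -0.055, -0.06, 0.001, -0.04], [-1, -0.055, -0.09, 0.001, -0.054], [-1, -0.055, -0.112, 0.001, -0.054], [-1, -0.055, -0.1205, 0.001, -0.054], [-1, -0.055, -0.1205, 0.001, -0.054]])

```text
t: 25.35
ee_pos: [0.4833, -0.0688, 0.0709]
orientation: [0.707, -0.007, -0.707, -0.007]
ft_force: [0.4, -0.7, -1.8]
finger_gap: 0.0232
```

```bash
python3 - <<'E'
from h import *
go((484,-69.5,17),-1)
E
```

```text
t 25.35 p [483.3 -68.8  70.9] jaw -91.1 gap 23.2 F [ 0.4 -0.7 -1.8] | shift [ 0.0539  0.0007 -0.0007] turn -0.002 (other 3.139) j6 1.40 downness [ 0. -0. -1.]
```

>>> send_rows(motion=[[-1, 0.015, 0.001, -0.001, 0], [-1, 0.033, 0.001, -0.001, 0], [-1, 0.046, 0.001, -0.001, 0], [-1, 0.052, 0.001, -0.001, 0], [-1, 0.054, 0.001, -0.001, 0], [-1, 0.054, 0.001, -0.001, 0], [0.1, 0.054, 0.001, -0.001, 0], [0.1, 0.054, 0.001, -0.001, 0], [0.1, 0.054, 0.001, -0.001, 0], [0.1, 0.035, 0.001, -0.001, 0]])

```text
t: 26.6
ee_pos: [0.4829, -0.07, 0.0347]
orientation: [-0.706, 0.007, 0.708, 0.008]
ft_force: [-0.4, -0.0, 0.1]
finger_gap: 0.0483
```

>>> send_rows(motion=[[0.1, -0.03, 0, 0, 0], [0.1, -0.07, 0, 0, 0], [0.1, -0.11, 0, 0.01, 0], [0.1, -0.14, 0.03, 0.02, 0], [0.1, -0.15, 0.08, 0.03, 0], [0.1, -0.15, 0.13, 0.04, 0], [0.1, -0.15, 0.18, 0.04, 0], [0.1, -0.15, 0.23, 0.04, 0], [0.1, -0.15, 0.28, 0.04, 0], [0.1, -0.15, 0.33, 0.04, 0]])

```text
t: 27.85
ee_pos: [0.4372, -0.401, 0.1858]
orientation: [0.707, -0.008, -0.707, -0.008]
ft_force: [0.6, -0.6, 0.3]
finger_gap: 0.0485
```

>>> send_rows(motion=[[0.1, 0, 0.05, 0, 0], [0.1, 0, 0.1, 0, 0], [0.1, 0, 0.15, 0, 0], [0.1, 0, 0.18, 0, 0], [0.1, 0, 0.2, 0, 0], [0.1, 0, 0.2, 0, 0], [0.1, 0, 0.2, 0, 0], [0.1, 0, 0.2, 0, 0], [0.1, 0, 0.2, 0, 0], [0.1, 0, 0.2, 0, 0]])

```text
t: 29.1
ee_pos: [0.4334, -0.5989, 0.186]
orientation: [0.707, -0.007, -0.707, -0.007]
ft_force: [0.5, -0.3, 0.5]
finger_gap: 0.0481
```

```bash
python3 - <<'E'
from h import *
for n in ("scene","top"):
    im,d=eyes.grab_frame(n); im=im[:,:,::-1].copy()
    np.save(f"pics/{n}5_d.npy",d); cv2.imwrite(f"pics/{n}5.png",im)
dep=d
measure(im,dep,dict(A=(115,170),B=(172,225),C=(228,280),E=(340,398)),dict(A=33,B=24,C=44,E=20.8))
go((484,-69.5,17),-1)
E
```

```text
rest A 473.7 176.8  85.3x143.7 ang 2.0   obj z40: 472.4 176.6  22.3x163.6 ang 1.9
rest B 474.8 55.1  85.1x144.8 ang -4.0   obj z30: 474.9 55.2  26.2x153.4 ang -3.2
rest C 485.4 -69.3  84.0x142.4 ang -1.5   obj z51: 486.6 -69.3  22.9x122.0 ang -0.7
rest E 517.5 -321.1  85.0x144.1 ang 3.5   obj z22: 511.5 -319.1  20.6x177.6 ang 3.7
t 29.20 p [ 433.3 -599.1  185.9] jaw -91.2 gap 49.0 F [-0.2  0.4  0.1] | shift [ 0.1688 -0.5306 -0.0396] turn -0.003 (other 3.138) j6 0.61 downness [ 0. -0. -1.]
```

View pics/top5.png

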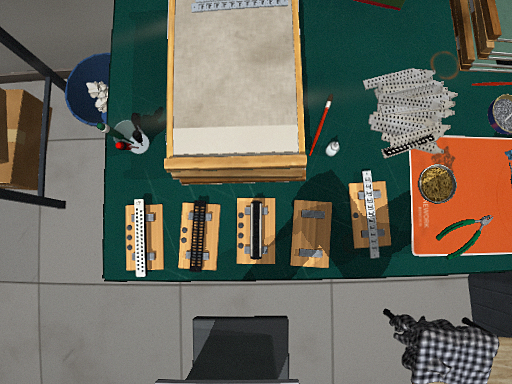

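View pics/scene5.png

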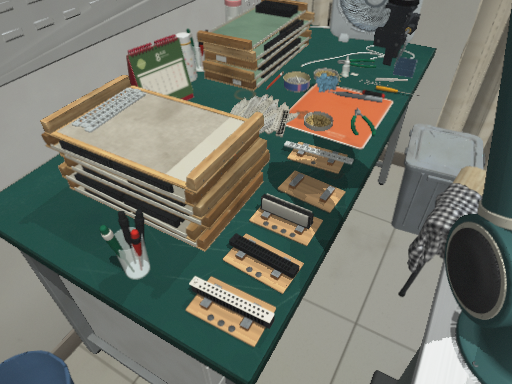

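```bash
sed -i 's/176 if/164 if/' h.py; python3 - <<'E'
from h import *
im=cv2.imread("pics/top5.png"); dep=np.load("pics/top5_d.npy")
measure(im,dep,dict(E=(340,398)),dict(E=20.5))
C=cloud("top",dep)*1000
for n,(cx,cy,a,h,zl) in dict(reed=(517,-319.5,3.7,85,20),comb=(475,55.2,-3.5,70,24),cwp=(472.4,176.6,1.9,75,33),harm=(486.6,-69.3,-1,55,44)).items():
    t=np.deg2rad(a); d=C[:,:,:2]-[cx,cy]; u=d@[np.cos(t),np.sin(t)]; v=d@[-np.sin(t),np.cos(t)]
    m=(abs(u)<h)&(abs(v)<8)&(C[:,:,2]>zl-3)&(C[:,:,2]<60)
    print(n,"slope along",np.polyfit(u[m],C[:,:,2][m],1),"across",np.polyfit(v[m],C[:,:,2][m],1))
d0=cloud("top",np.load("pics/top0_d.npy"))
for c in (d0,C/1000):
    m=(c[:,:,2]>.07)&(c[:,:,2]<.1)&(c[:,:,0]<.75)&(c[:,:,0]>.6)&(c[:,:,1]<-.2)&(c[:,:,1]>-.3); print("bottle",c[m].mean(0))
robot.close_job()
E
```

```text
rest E 517.5 -321.1  85.0x144.1 ang 3.5   obj z22: 516.9 -318.7  20.6x188.6 ang 3.7
reed slope along [1.71228387e-04 2.11627247e+01] across [4.32986625e-03 2.11650435e+01]
comb slope along [-5.97011857e-03  3.03749519e+01] across [ 0.11139151 30.42000219]
cwp slope along [1.06113293e-02 4.07209084e+01] across [-2.07093247e-03  4.07122056e+01]
harm slope along [1.90720506e-03 5.09297584e+01] across [-3.66421797e-02  5.09274658e+01]
bottle [ 0.65925    -0.23904188  0.07672161]
bottle [ 0.65915129 -0.23882074  0.07599871]
the job is handed in; nothing more can be done
```

All four samples now lie on their own rests, and I handed the job in at about 29 s of the 122 s allowed. I parked the harmonica on the plain rest, then moved the reed plate to one stud, the comb with plate to three, the bare comb to two, and finally the harmonica to four.

Last checks from the top camera, with the arm clear and holding still:

| Sample | Rest | Offset from rest centre | Angle between their lengths |
|---|---|---|---|
| Reed plate | one stud | about 2.5 mm | 0.2° |
| Bare comb | two studs | under 1 mm | 0.8° |
| Comb with plate | three studs | about 1.3 mm | 0.1° |
| Harmonica | four studs | about 1.2 mm | 0.8° |

- **Seating:** top-surface heights match each sample lying on both ribs, within 1–3 mm, and all slopes along the length were 0.011 or less. The camera calibration is only good to about 2 mm.
- **Dropper bottle:** it did not move, with its measured position the same to under 1 mm.
- **One check that disagreed:** the bare comb's depth fit across its width gave a slope of 0.11, just above the 0.1 rad tilt limit. I think this comes from depth readings falling into its slots over a narrow band, because its height, its slope along the length and the pictures all show it flat. The hand-in ran in the same script as this check, so I did not look again or confirm it another way.

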